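# Balance a lead-weighted lever bar on a one-post rest

### The job

The wooden lever bar has a lead plug sealed somewhere inside, so its balance point cannot be seen. Lift it a little at trial points to feel where it balances, without letting it tip steeply, then lift it off the bench held level and set it down gently on the small sprung pad of the one-post rest, so that it stays there level by itself with both ends free, ready for varnishing. Leave the other tools where they lie.

Things in the scene. Friction and masses are not known exactly. Their poses are not given: they have to be found in the camera images.
- bar: Wooden bar, 360 mm long (x), 24 wide (y), 34 high (z), a thin steel cap on each end, lying on the bench roughly left to right; 0.5 to 0.7 kg. Origin: middle of its underside. A hidden lead plug (it does not shift) puts the balance point up to 90 mm from the middle, either side. Grip across the 24 mm from above; 60 N or more keeps it from turning in the pads; keep tips 5 mm above its underside.
- rest_pad: Flat square pad, 20 x 20 mm, rubber-faced, on top of a dark steel post with a round foot 90 mm across, fixed on the bench. Origin: centre of the pad's upper face, 95 mm above the bench. It sinks on a spring, 2 N per mm, 10 mm at most; more than 20 N is rough. The bar stays level only if its balance point is over the pad, within 10 mm of its centre.
- sanding_block: Bystander: brown and red sanding block, 64 x 106 x 31 mm, lying loose; origin at the centre of its underside.
- block_plane: Bystander: small black metal block plane, 45 x 162 x 40 mm, lying loose; origin at the centre of its underside.
- pliers: Bystander: blue-handled pliers, 63 x 186 x 12 mm, lying loose; origin at the centre of its underside.
Mind the look-alikes: they are no part of the job. Leave any turquoise look-alike of the part that bears rest_pad alone.

How it is judged:
By the outcome, as a careful person would: the job done as asked, in the order asked, and still so for the second after the job is handed in, with the robot touching nothing.
It also fails if it takes over 58 s, if anything falls off the work surface, if the arm or the gripper's body presses on something with over 40 N, if the wrist force passes 120 N, or if a joint passes its speed limit or range.

### The arm

A 6-joint arm with a two-finger parallel gripper is mounted at the origin on a cart in front of the work surface, level with it; the furniture and walls round the work are solid. World frame = base frame: x ahead of the robot, y to its left, z up, the work surface at z = 0. Lengths are in m, angles in degrees, forces in N, time in s.
With the tool pointing down it reaches from about 0.25 to 0.725 m from the base axis. Payload 9.7 kg.
Tool frame: the origin (TCP) lies at the very end of the fingers, on their centre line; the grasp point (between the pads) lies 19 mm behind it (bot.hold_point_z is the distance from the TCP to the grasp point, in m); z points along the fingers, y is the line along which they close (so a half turn about z gives the same grasp; the last joint's range is limited). The gripper opens to 85 mm and grips with 20 to 120 N. Pads are 22 mm wide; open, the fingers measure 114 mm over their backs; the gripper's body (76 mm by 85 mm) begins 54 mm behind the grasp point. The pads swing forward as they close: fully open they stand 13 mm farther back than shut.
Start: joints at [77.292, 4.979, 10.078, 95.1, 0, 90], TCP at [0.121, 0.537, 0.231] pointing down, gripper open.
Joint ranges: [-179.16, 179.16], [-48.56, 103.87], [-65.8, 70.77], [-126.05, 130.52], [-82.76, 87.17], [-180, 180]. Speed limits (degrees/s): [127.2, 127.2, 147.25, 180, 180, 180].

### API

Orientations are given as [roll, pitch, yaw] about the fixed x, y, z axes, in that order (R = Rz(yaw) Ry(pitch) Rx(roll)).
In Python, from workcell import bot gives the robot as it stands.
- The arm moves only by the tool play_rows, never from a script. Its argument "targets" is a list of rows, each an object with "grip": the closure in counts, from 0 (fully open) to 255 (shut); "linear": the shift along the world's x, y, z in cm, a list of three; "delta_rot": the turn, a rotation vector about the world's x, y, z in rad, a list of three. A call has 1 to 10 rows; each row is the pose to reach, as a shift and turn from the pose commanded when the call began; what a row does not reach only later rows make up. A row lasts 1/10 s, in which the tool goes at most 50 mm and 8.59 degrees, less where a joint would pass 70% of its speed; a pose out of reach is approached as far as the arm can. A call with a gripper value outside its range is refused whole. The fingers move at their own pace and stop on an object; "force" is the grip in N (left out, the last holds). Time passes only in rows, so rows that repeat a pose let the fingers close. It gives the time, the measured TCP pose, the force, the opening and the grip force at its end, in the units of the state.
- bot.get_obs(): the state, without advancing time (a new reading comes with each control period).
- bot.camera(name): name is "scene" or "top"; returns a dict with "color" (480x640x3 uint8, red, green, blue), "range_z" (480x640 float32, m along the optical axis (not along the pixel's ray), 0 where there is no reading), "fov_y" (degrees; the focal length in pixels is half the picture's height over the tangent of half this angle, whatever the lens; pixels are square), "cx", "cy" (the principal point, pixels), "dist_coeffs" ([k1, k2, p1, p2, k3] as OpenCV has them; the pictures are not rectified), "world_to_cam" (4x4, takes a point from world to camera coordinates). Camera axes: x right, y up, looking along -z (the intrinsics and any distortion apply to the point x, -y, -z); pixel columns grow to the right and rows downward; lengths in m; the calibration is good to about 2 mm. A picture is of the moment at which its call begins.
- bot.job_done(): hands the job in; it is judged then, once.
Trained networks look in a picture, given as the dict that the camera call returned (one of the last four; its "shot" number tells which), for a name from the list of things; names that differ only in an ending like _2 or _b are one class to them, and where a whole thing is asked for, a point or a joint stands for the part that bears it (a point fixed in the world has none). Each returns a list of dicts, best first, with "conf" (0 to 1); they miss things now and then, are a little off and sometimes report something else, mostly with a low value. They report only what shows in the picture. A call takes as long as a camera call. They do not tell look-alikes from the thing itself.
- bot.search_frame(picture, target): "box" ([left, top, right, bottom] in pixels, round what is visible of it).
- bot.trace(picture, target): "pixels" (480x640 bool, what is visible of it) and "box" ([left, top, right, bottom] in pixels, round what is visible of it).
- bot.pinpoint(picture, target): "pixel" ([column, row] in pixels: a listed point, or the origin of a listed thing).
The state is a dict: "time": time; "q": joint angles; "qd": joint speeds; "joint_efforts": joint torques, N m; "ee_pos": TCP position; "tcp_rot": TCP orientation; "wrist_force": force on the tool from outside, world axes, zero at the start; "torque": the same for the moment, N m; "opening": finger opening in m; "grasp_force": force on a finger pad.
Only numpy, scipy, OpenCV 4.12 (cv2) and the standard library are available. Lean on these libraries where they do the work, as an engineer would, in place of code of your own. Each camera call takes 0.05 s, during which the arm holds its last target. There are 200 camera calls.

## Working session

There is one attempt and no reset: what is moved stays moved. The work goes in short steps, Python scripts to look and compute and a tool call to move; the robot and the scene stay as the last step left them, time stands still between calls to the robot, and variables do not carry over. Pictures are saved under pics/ and viewed, at most 10 in all, crops included, and the job is handed in when it is done.

Besides the shell and the picture viewer there is one more tool, called after ">>>" as name(argument=value, ...) on one line, values as JSON. play_rows: Moves the arm, as the interface text tells. Its arguments: {"type":"object","properties":{"targets":{"type":"array","items":{"type":"object","properties":{"grip":{"type":"number"},"linear":{"type":"array","items":{"type":"number"}},"delta_rot":{"type":"array","items":{"type":"number"}}}}},"force":{"type":"number"}},"required":["targets"]}

```bash
mkdir -p pics; cat > h.py <<'E'
import numpy as np, cv2
from workcell import bot
def intr(p):
    h=p["color"].shape[0]; f=h/2/np.tan(np.radians(p["fov_y"])/2)
    return np.array([[f,0,p["cx"]],[0,f,p["cy"]],[0,0,1.]]), np.array(p["dist_coeffs"],float)
def unproj(p,uv,z=None):
    """world points of pixels; z None -> depth image"""
    K,d=intr(p); uv=np.asarray(uv,float).reshape(-1,1,2)
    n=cv2.undistortPoints(uv,K,d).reshape(-1,2)
    ray=np.c_[n[:,0],-n[:,1],-np.ones(len(n))]
    T=np.linalg.inv(np.array(p["world_to_cam"])); R,t=T[:3,:3],T[:3,3]
    r=ray@R.T
    if z is None:
        i=uv.reshape(-1,2).round().astype(int); s=p["range_z"][i[:,1],i[:,0]]
    else: s=(z-t[2])/r[:,2]
    return t+r*np.asarray(s)[:,None]
def save(p,name,box=None,k=1):
    c=p["color"][...,::-1]
    if box: l,t,r,b=box; c=c[t:b,l:r]
    cv2.imwrite("pics/"+name,cv2.resize(c,None,fx=k,fy=k))
E
cat > a.py <<'E'
from h import *
print(bot.get_obs())
for n in ("scene","top"):
    p=bot.camera(n); save(p,n+"1.png")
    for t in ("bar","rest_pad","sanding_block","block_plane","pliers"):
        for r in bot.trace(p,t)[:3]:
            v,u=np.nonzero(r["pixels"]); w=unproj(p,np.c_[u,v]); w=w[p["range_z"][v,u]>0]
            print(n,t,round(r["conf"],2),np.round(r["box"]),"med",np.median(w,0).round(3),"lo",np.percentile(w,2,0).round(3),"hi",np.percentile(w,98,0).round(3))
        for r in bot.pinpoint(p,t)[:3]: print("   pin",round(r["conf"],2),np.round(r["pixel"],1),unproj(p,[r["pixel"]]).round(3))
E
python3 a.py
```

```text
{'time': 0.0, 'q': array([ 7.72915638e+01,  5.01291584e+00,  1.00349027e+01,  9.50986087e+01,
       -6.35427113e-04,  9.00000251e+01]), 'qd': array([ 0.0330577 , -0.01996634, -0.03077158, -0.05996104, -0.11043567,
        0.01759041]), 'joint_efforts': array([ 4.32127517e-04, -5.20390821e+01,  4.64803433e+01,  1.65902852e-02,
       -6.89592366e-05,  2.28279816e-06]), 'ee_pos': array([0.12094968, 0.53631348, 0.23056966]), 'tcp_rot': array([-1.79923378e+02,  6.35460081e-04,  1.67291540e+02]), 'wrist_force': array([0.06095539, 0.17727382, 1.15422665]), 'torque': array([-0.07111422,  0.03273561,  0.00231587]), 'grasp_force': 0.0, 'opening': 0.08546516215824809}
scene bar 0.77 [226. 249. 346. 336.] med [ 0.47  -0.047  0.033] lo [ 0.461 -0.194  0.005] hi [0.489 0.15  0.037]
scene bar 0.46 [364. 296. 446. 350.] med [ 0.58  -0.29   0.009] lo [ 0.555 -0.368  0.003] hi [ 0.611 -0.194  0.013]
   pin 0.63 [282.5 295.5] [[ 0.468 -0.03   0.014]]
   pin 0.48 [230.1 203.6] [[0.558 0.232 0.095]]
   pin 0.42 [296.4 216.8] [[0.628 0.069 0.092]]
   pin 0.69 [260.8 203.3] [[0.67  0.243 0.027]]
scene bl
[... 948 characters left out ...]
95] lo [0.541 0.21  0.089] hi [0.557 0.227 0.1  ]
   pin 0.61 [197.5 244.2] [[0.55  0.215 0.096]]
   pin 0.49 [261.7 206. ] [[0.638 0.074 0.094]]
top sanding_block 0.71 [163. 178. 212. 213.] med [0.678 0.25  0.029] lo [0.641 0.201 0.002] hi [0.717 0.303 0.035]
   pin 0.87 [191.2 198.4] [[0.669 0.249 0.034]]
top block_plane 0.61 [398. 275. 467. 296.] med [ 0.468 -0.323  0.028] lo [ 0.447 -0.403  0.002] hi [ 0.492 -0.248  0.04 ]
   pin 0.77 [430.  287.1] [[ 0.463 -0.314  0.035]]
   pin 0.42 [304.2 280.7] [[ 0.476 -0.022  0.033]]
top pliers 0.94 [378. 223. 452. 246.] med [ 0.585 -0.281  0.009] lo [ 0.556 -0.365  0.   ] hi [ 0.614 -0.196  0.015]
   pin 0.57 [413.  236.6] [[ 0.587 -0.282 -0.003]]
```

View pics/scene1.png

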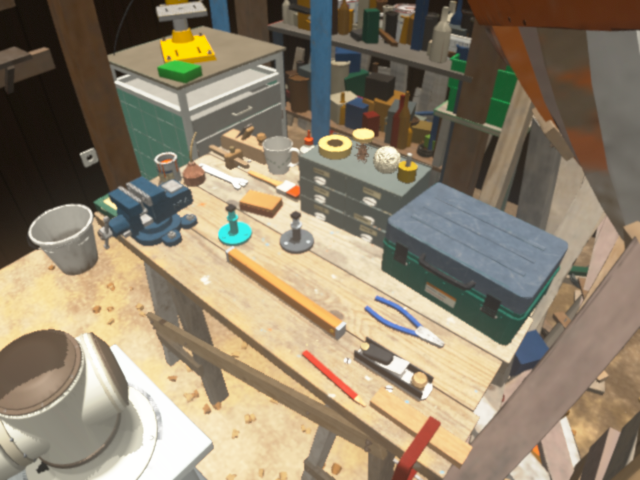

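```bash
cat > b.py <<'E'
from h import *
p=bot.camera("scene"); save(p,"crop1.png",(200,170,360,290),5)
P=bot.camera("top")
r=[x for x in bot.trace(P,"bar") if x["box"][2]<390][0]
v,u=np.nonzero(r["pixels"]); w=unproj(P,np.c_[u,v]); w=w[(w[:,2]>.029)&(w[:,2]<.042)]
(c,s,a)=cv2.minAreaRect((w[:,:2]*1000).astype(np.float32)); print("bar",c,s,a)
print(cv2.boxPoints((c,s,a)).round(0).tolist(), np.median(w[:,2]))
for q in (p,P):
  for c0 in ((.55,.218),(.635,.075)):
    h,wd=q["range_z"].shape; V,U=np.mgrid[0:h,0:wd]; W=unproj(q,np.c_[U.ravel(),V.ravel()])
    m=(np.hypot(W[:,0]-c0[0],W[:,1]-c0[1])<.03)&(abs(W[:,2]-.095)<.006)
    x=W[m]; print("pad",c0,m.sum(),x.mean(0).round(4),x.min(0).round(3),x.max(0).round(3),q["color"].reshape(-1,3)[m].mean(0).round())
E
python3 b.py
```

```text
bar (477.8323669433594, -16.4505615234375) (361.6783752441406, 24.890966415405273) 88.3118667602539
[[460.0, -197.0], [485.0, -198.0], [496.0, 164.0], [471.0, 165.0]] 0.03384012297307426
pad (0.55, 0.218) 56 [0.5483 0.2208 0.0933] [0.538 0.21  0.089] [0.562 0.233 0.097] [99. 90. 79.]
pad (0.635, 0.075) 59 [0.6309 0.0764 0.0929] [0.619 0.067 0.089] [0.642 0.088 0.096] [110.  98.  86.]
pad (0.55, 0.218) 86 [0.5503 0.2201 0.0947] [0.54  0.21  0.089] [0.562 0.231 0.101] [47. 69. 72.]
pad (0.635, 0.075) 81 [0.6331 0.0751 0.0947] [0.624 0.066 0.09 ] [0.643 0.085 0.101] [56. 56. 59.]
```

View pics/crop1.png

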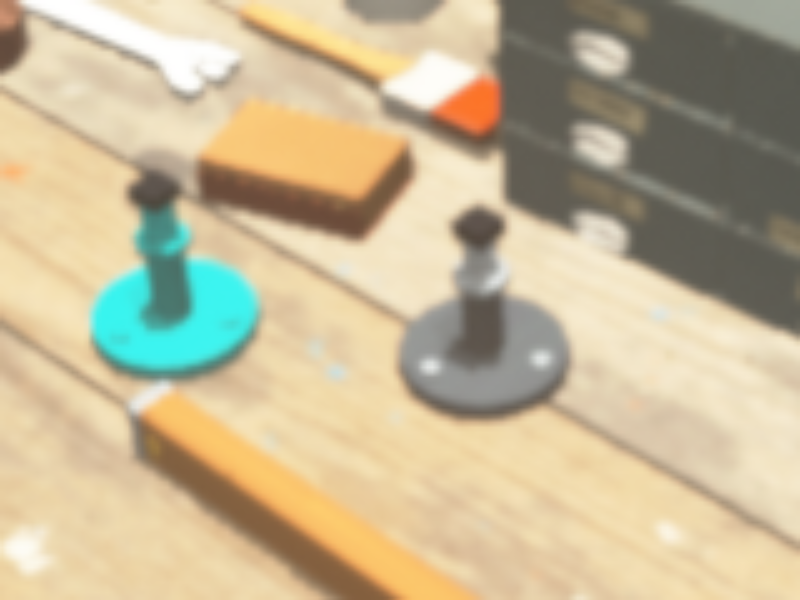

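View pics/top1.png

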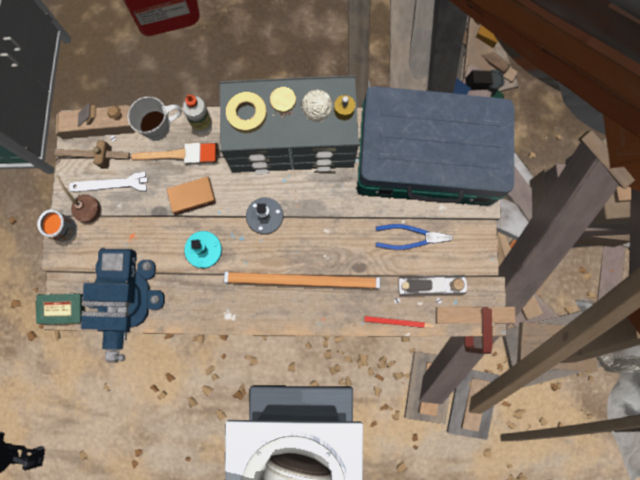

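The pictures show two posts. One has a turquoise foot (scene 235,233; top 202,250) and one a dark steel foot (scene 296,240; top 264,214). The dark steel one fits the description, and the crop confirms it: its pad is at about (0.633, 0.075, 0.095). The bar runs from top (225,278) to (379,284). Next I'll check the clearance to the cabinet and toolbox behind.

```bash
python3 - <<'E'
from h import *
W=[]
for n in("top","scene"):
    q=bot.camera(n);h,wd=q["range_z"].shape; V,U=np.mgrid[0:h,0:wd]; m=q["range_z"].ravel()>0
    W.append(unproj(q,np.c_[U.ravel(),V.ravel()])[m])
W=np.vstack(W)
for y in np.arange(-.3,.35,.05):
    s=W[(abs(W[:,1]-y)<.025)&(W[:,2]>.06)&(W[:,2]<.4)&(W[:,0]>.57)&(W[:,0]<.9)]
    print(round(y,2),len(s), np.percentile(s[:,0],2).round(3) if len(s) else '', s[:,2].max().round(3) if len(s) else '')
s=W[(W[:,0]>.2)&(W[:,0]<.6)&(W[:,1]>.25)&(W[:,1]<.7)&(W[:,2]>.05)]
print("vise",s.min(0),s.max(0))
E
```

```text
-0.3 4619 0.647 0.165
-0.25 4400 0.657 0.164
-0.2 4302 0.669 0.164
-0.15 3330 0.683 0.214
-0.1 3310 0.744 0.245
-0.05 3429 0.717 0.24
-0.0 3222 0.747 0.258
0.05 3331 0.63 0.26
0.1 3222 0.628 0.207
0.15 2075 0.739 0.205
0.2 173 0.849 0.125
0.25 588 0.844 0.175
0.3 381 0.827 0.099
vise [0.27981059 0.35339765 0.05005434] [0.59993965 0.61443353 0.1487954 ]
```

>>> play_rows(targets=[{"grip": 0,"linear": [0,0,5],"delta_rot": [0,0,0]},{"grip": 0,"linear": [0,0,8],"delta_rot": [0,0,0]},{"grip": 0,"linear": [0,0,8],"delta_rot": [0,0,0]}])

```text
time: 1.65
ee_pos: [0.1211, 0.5372, 0.3157]
tcp_rot: [179.7, -0.0, 167.3]
wrist_force: [0.6, -0.1, -0.1]
opening: 0.0851
grasp_force: 0.0
```

>>> play_rows(targets=[{"grip": 0,"linear": [3.5,-5.5,0],"delta_rot": [0,0,-0.138]},{"grip": 0,"linear": [6,-9.3,0],"delta_rot": [0,0,-0.24]},{"grip": 0,"linear": [8.5,-13.2,0],"delta_rot": [0,0,-0.34]},{"grip": 0,"linear": [11,-17,0],"delta_rot": [0,0,-0.44]},{"grip": 0,"linear": [13.5,-20.9,0],"delta_rot": [0,0,-0.54]},{"grip": 0,"linear": [16,-24.8,0],"delta_rot": [0,0,-0.64]},{"grip": 0,"linear": [18.5,-28.7,0],"delta_rot": [0,0,-0.74]},{"grip": 0,"linear": [21,-32.5,0],"delta_rot": [0,0,-0.84]},{"grip": 0,"linear": [23.5,-36.4,0],"delta_rot": [0,0,-0.94]},{"grip": 0,"linear": [23.5,-36.4,0],"delta_rot": [0,0,-0.94]}])

```text
time: 2.65
ee_pos: [0.358, 0.1685, 0.3108]
tcp_rot: [-180.0, 0.1, 112.9]
wrist_force: [0.6, -0.2, 0.2]
opening: 0.0856
grasp_force: 0.0
```

>>> play_rows(targets=[{"grip": 0,"linear": [2.5,-3.9,-2],"delta_rot": [0,0,-0.1]},{"grip": 0,"linear": [5,-7.8,-4],"delta_rot": [0,0,-0.2]},{"grip": 0,"linear": [7.5,-11.7,-7],"delta_rot": [0,0,-0.3]},{"grip": 0,"linear": [10,-15.6,-10],"delta_rot": [0,0,-0.38]},{"grip": 0,"linear": [12.2,-18.9,-13],"delta_rot": [0,0,-0.439]},{"grip": 0,"linear": [12.2,-18.9,-16],"delta_rot": [0,0,-0.439]},{"grip": 0,"linear": [12.2,-18.9,-18],"delta_rot": [0,0,-0.439]},{"grip": 0,"linear": [12.2,-18.9,-18],"delta_rot": [0,0,-0.439]},{"grip": 0,"linear": [12.2,-18.9,-18],"delta_rot": [0,0,-0.439]}])

```text
time: 3.55
ee_pos: [0.4779, -0.0159, 0.1317]
tcp_rot: [-180.0, -0.0, 88.3]
wrist_force: [-0.3, 0.1, 0.1]
opening: 0.085
grasp_force: 0.0
```

```bash
cat > t.py <<'E'
from h import *
o=bot.get_obs(); print(o["time"],o["ee_pos"].round(4),o["tcp_rot"].round(2),"F",o["wrist_force"].round(2),"T",o["torque"].round(3),o["opening"].round(4),o["grasp_force"])
E
python3 t.py
```

```text
Traceback (most recent call last):
  File "t.py", line 2, in <module>
    o=bot.get_obs(); print(o["time"],o["ee_pos"].round(4),o["tcp_rot"].round(2),"F",o["wrist_force"].round(2),"T",o["torque"].round(3),o["opening"].round(4),o["grasp_force"])
                                                                                                                                       ^^^^^^^^^^^^^^^^^^
AttributeError: 'float' object has no attribute 'round'
```

>>> play_rows(force=80, targets=[{"grip": 0,"linear": [0,0,-4],"delta_rot": [0,0,0]},{"grip": 0,"linear": [0,0,-8],"delta_rot": [0,0,0]},{"grip": 0,"linear": [0,0,-10.5],"delta_rot": [0,0,0]},{"grip": 0,"linear": [0,0,-12],"delta_rot": [0,0,0]},{"grip": 150,"linear": [0,0,-12],"delta_rot": [0,0,0]},{"grip": 255,"linear": [0,0,-12],"delta_rot": [0,0,0]},{"grip": 255,"linear": [0,0,-12],"delta_rot": [0,0,0]},{"grip": 255,"linear": [0,0,-12],"delta_rot": [0,0,0]},{"grip": 255,"linear": [0,0,-12],"delta_rot": [0,0,0]},{"grip": 255,"linear": [0,0,-12],"delta_rot": [0,0,0]}])

```text
time: 4.55
ee_pos: [0.4792, -0.0164, 0.013]
tcp_rot: [179.8, -0.0, 88.3]
wrist_force: [0.5, -0.1, 6.4]
opening: 0.0223
grasp_force: 79.8
```

```bash
python3 t.py
```

```text
Traceback (most recent call last):
  File "t.py", line 2, in <module>
    o=bot.get_obs(); print(o["time"],o["ee_pos"].round(4),o["tcp_rot"].round(2),"F",o["wrist_force"].round(2),"T",o["torque"].round(3),o["opening"].round(4),o["grasp_force"])
                                                                                                                                       ^^^^^^^^^^^^^^^^^^
AttributeError: 'float' object has no attribute 'round'
```

>>> play_rows(targets=[{"grip": 255,"linear": [0,0,0.4],"delta_rot": [0,0,0]},{"grip": 255,"linear": [0,0,0.8],"delta_rot": [0,0,0]},{"grip": 255,"linear": [0,0,1.2],"delta_rot": [0,0,0]},{"grip": 255,"linear": [0,0,1.2],"delta_rot": [0,0,0]},{"grip": 255,"linear": [0,0,1.2],"delta_rot": [0,0,0]},{"grip": 255,"linear": [0,0,1.2],"delta_rot": [0,0,0]},{"grip": 255,"linear": [0,0,1.2],"delta_rot": [0,0,0]}])

```text
time: 5.25
ee_pos: [0.4778, -0.0165, 0.023]
tcp_rot: [-180.0, 0.0, 88.3]
wrist_force: [-0.1, -0.2, -5.3]
opening: 0.0225
grasp_force: 78.9
```

```bash
sed -i 's/o\["opening"\].round(4)/round(o["opening"],4)/' t.py; cat >> t.py <<'E'
P=bot.camera("scene"); P=bot.camera("top")
T=[];F=[]
for i in range(8):
    P=bot.camera("top"); o=bot.get_obs(); T.append(o["torque"]);F.append(o["wrist_force"])
print("mean F",np.mean(F,0).round(3),"T",np.mean(T,0).round(4),"sd",np.std(T,0).round(4))
h,wd=P["range_z"].shape; V,U=np.mgrid[0:h,0:wd]; W=unproj(P,np.c_[U.ravel(),V.ravel()]); C=P["color"].reshape(-1,3).astype(int)
x=o["ee_pos"][0]
m=(abs(W[:,0]-x)<.025)&(abs(W[:,1]-o["ee_pos"][1])<.3)&(W[:,2]>o["ee_pos"][2]-.003)&(W[:,2]<o["ee_pos"][2]+.06)&(abs(W[:,1]-o["ee_pos"][1])>.06)
w=W[m]; w=w[(w[:,2]>.02)]
for s in (-1,1):
    k=w[np.sign(w[:,1]-o["ee_pos"][1])==s]
    if len(k)>10: print(s,len(k),"y",k[:,1].min().round(3),k[:,1].max().round(3),"dz/dy(deg)",np.degrees(np.arctan(np.polyfit(k[:,1],k[:,2],1)[0])).round(2),"z",np.median(k[:,2]).round(4))
E
python3 t.py
```

```text
5.25 [ 0.4778 -0.0165  0.023 ] [-179.97    0.     88.28] F [-0.11 -0.15 -5.26] T [ 0.123  0.016 -0.019] 0.0225 78.93623471260071
mean F [-0.02  -0.138 -5.481] T [ 0.0552 -0.0104 -0.0214] sd [0.0128 0.0285 0.026 ]
-1 986 y -0.316 -0.077 dz/dy(deg) 3.95 z 0.0407
1 403 y 0.083 0.164 dz/dy(deg) 0.52 z 0.0438
```

```bash
sed -i 's/w=w\[(w\[:,2\]>.02)\]/w=w[(w[:,2]>o["ee_pos"][2]+.005)\&(w[:,1]>-.4)]/; s/^P=bot.camera("scene"); P=.*/S=bot.camera("scene"); save(S,"s%05.2f.png"%o["time"],(200,190,380,350),4)/' t.py
sed -i 's/    if len(k)>10/    print([(round(a,3),np.median(k[abs(k[:,1]-a)<.015][:,2]).round(4)) for a in o["ee_pos"][1]+s*np.array([.09,.13,.17,.2,.23]) if (abs(k[:,1]-a)<.015).sum()>4])\n    if len(k)>10/' t.py; python3 t.py; ls pics
```

```text
5.75 [ 0.478  -0.0165  0.0233] [180.     0.    88.28] F [ 0.01 -0.75 -4.7 ] T [ 0.031 -0.044  0.008] 0.0222 78.93525838851929
mean F [-3.000e-03  1.120e-01 -5.361e+00] T [ 0.0618 -0.0084 -0.0066] sd [0.0268 0.0206 0.0233]
[(np.float64(-0.106), np.float64(0.0437)), (np.float64(-0.146), np.float64(0.0439)), (np.float64(-0.186), np.float64(0.0435)), (np.float64(-0.246), np.float64(0.0292))]
-1 826 y -0.316 -0.077 dz/dy(deg) 3.11 z 0.0418
[(np.float64(0.074), np.float64(0.0435)), (np.float64(0.114), np.float64(0.0442)), (np.float64(0.154), np.float64(0.0443))]
1 393 y 0.083 0.165 dz/dy(deg) -0.02 z 0.0443
crop1.png
s05.75.png
scene1.png
top1.png
```

>>> play_rows(targets=[{"grip": 255,"linear": [0,0,-0.4],"delta_rot": [0,0,0]},{"grip": 255,"linear": [0,0,-0.8],"delta_rot": [0,0,0]},{"grip": 255,"linear": [0,0,-1.1],"delta_rot": [0,0,0]},{"grip": 255,"linear": [0,0,-1.1],"delta_rot": [0,0,0]},{"grip": 100,"linear": [0,0,-1.1],"delta_rot": [0,0,0]},{"grip": 100,"linear": [0,0,-1.1],"delta_rot": [0,0,0]},{"grip": 100,"linear": [0,0,-1.1],"delta_rot": [0,0,0]},{"grip": 100,"linear": [0,0,-1.1],"delta_rot": [0,0,0]}])

```text
time: 7.0
ee_pos: [0.4782, -0.0165, 0.0123]
tcp_rot: [180.0, 0.0, 88.3]
wrist_force: [0.0, -0.8, 0.3]
opening: 0.0516
grasp_force: 0.0
```

```bash
python3 t.py
```

```text
7.0 [ 0.4782 -0.0165  0.0123] [179.98   0.    88.28] F [ 0.05 -0.77  0.32] T [ 0.007 -0.001  0.03 ] 0.0516 0.0
mean F [ 0.061 -0.008 -0.079] T [-0.0043 -0.0173 -0.0004] sd [0.0221 0.0268 0.0307]
[(np.float64(-0.107), np.float64(0.0333)), (np.float64(-0.147), np.float64(0.0333)), (np.float64(-0.187), np.float64(0.0333)), (np.float64(-0.247), np.float64(0.027))]
-1 980 y -0.316 -0.077 dz/dy(deg) 0.72 z 0.0323
[(np.float64(0.073), np.float64(0.0334)), (np.float64(0.113), np.float64(0.0336)), (np.float64(0.153), np.float64(0.0334))]
1 390 y 0.082 0.164 dz/dy(deg) 0.11 z 0.0335
```

>>> play_rows(force=80, targets=[{"grip": 100,"linear": [0,-1.5,0],"delta_rot": [0,0,0]},{"grip": 100,"linear": [-0.1,-3,0],"delta_rot": [0,0,0]},{"grip": 100,"linear": [-0.1,-3,0],"delta_rot": [0,0,0]},{"grip": 255,"linear": [-0.1,-3,0],"delta_rot": [0,0,0]},{"grip": 255,"linear": [-0.1,-3,0],"delta_rot": [0,0,0]},{"grip": 255,"linear": [-0.1,-3,0],"delta_rot": [0,0,0]},{"grip": 255,"linear": [-0.1,-3,0],"delta_rot": [0,0,0]},{"grip": 255,"linear": [-0.1,-3,0],"delta_rot": [0,0,0]}])

```text
time: 8.25
ee_pos: [0.4771, -0.0461, 0.0125]
tcp_rot: [180.0, -0.0, 88.3]
wrist_force: [-0.9, 1.6, 4.7]
opening: 0.0223
grasp_force: 79.8
```

>>> play_rows(targets=[{"grip": 255,"linear": [0,0,0.4],"delta_rot": [0,0,0]},{"grip": 255,"linear": [0,0,0.8],"delta_rot": [0,0,0]},{"grip": 255,"linear": [0,0,1.2],"delta_rot": [0,0,0]},{"grip": 255,"linear": [0,0,1.2],"delta_rot": [0,0,0]},{"grip": 255,"linear": [0,0,1.2],"delta_rot": [0,0,0]},{"grip": 255,"linear": [0,0,1.2],"delta_rot": [0,0,0]}])

```text
time: 8.85
ee_pos: [0.4768, -0.0465, 0.024]
tcp_rot: [-180.0, -0.0, 88.3]
wrist_force: [0.7, -0.3, -6.3]
opening: 0.0224
grasp_force: 78.6
```

```bash
python3 t.py;python3 t.py|grep mean
```

```text
8.85 [ 0.4768 -0.0465  0.024 ] [-179.98   -0.     88.28] F [ 0.68 -0.33 -6.3 ] T [-0.105  0.019  0.014] 0.0224 78.63881349563599
mean F [ 0.302 -0.057 -5.387] T [-0.0991 -0.0268  0.0078] sd [0.0226 0.026  0.0182]
[(np.float64(-0.136), np.float64(0.0456)), (np.float64(-0.176), np.float64(0.0455)), (np.float64(-0.246), np.float64(0.031)), (np.float64(-0.276), np.float64(0.0316))]
-1 740 y -0.346 -0.118 dz/dy(deg) 3.98 z 0.0392
[(np.float64(0.044), np.float64(0.0452)), (np.float64(0.084), np.float64(0.0451)), (np.float64(0.124), np.float64(0.0447)), (np.float64(0.154), np.float64(0.0449))]
1 597 y 0.039 0.165 dz/dy(deg) -0.33 z 0.045
mean F [ 0.243  0.338 -5.365] T [-0.0884  0.0099 -0.0042] sd [0.0265 0.0238 0.0335]
```

Two trial lifts agree: the balance point is at y ≈ -0.028, and the bar stayed level both times. I'll set it down and regrip there.

>>> play_rows(targets=[{"grip": 255,"linear": [0,0,-0.4],"delta_rot": [0,0,0]},{"grip": 255,"linear": [0,0,-0.8],"delta_rot": [0,0,0]},{"grip": 255,"linear": [0,0,-1.2],"delta_rot": [0,0,0]},{"grip": 255,"linear": [0,0,-1.2],"delta_rot": [0,0,0]},{"grip": 100,"linear": [0,0,-1.2],"delta_rot": [0,0,0]},{"grip": 100,"linear": [0,0,-1.2],"delta_rot": [0,0,0]},{"grip": 100,"linear": [0,0,-1.2],"delta_rot": [0,0,0]},{"grip": 100,"linear": [0,0.9,-1.2],"delta_rot": [0,0,0]},{"grip": 100,"linear": [0.1,1.85,-1.2],"delta_rot": [0,0,0]},{"grip": 100,"linear": [0.1,1.85,-1.2],"delta_rot": [0,0,0]}])

```text
time: 10.75
ee_pos: [0.4781, -0.0267, 0.0123]
tcp_rot: [180.0, -0.0, 88.4]
wrist_force: [0.3, 0.7, 0.3]
opening: 0.052
grasp_force: 0.0
```

>>> play_rows(force=80, targets=[{"grip": 255,"linear": [0,0,0],"delta_rot": [0,0,0]},{"grip": 255,"linear": [0,0,0],"delta_rot": [0,0,0]},{"grip": 255,"linear": [0,0,0],"delta_rot": [0,0,0]},{"grip": 255,"linear": [0,0,0],"delta_rot": [0,0,0]},{"grip": 255,"linear": [0,0,0],"delta_rot": [0,0,0]},{"grip": 255,"linear": [0,0,0.5],"delta_rot": [0,0,0]},{"grip": 255,"linear": [0,0,1],"delta_rot": [0,0,0]},{"grip": 255,"linear": [0,0,1.5],"delta_rot": [0,0,0]},{"grip": 255,"linear": [0,0,1.5],"delta_rot": [0,0,0]},{"grip": 255,"linear": [0,0,1.5],"delta_rot": [0,0,0]}])

```text
time: 11.75
ee_pos: [0.478, -0.028, 0.0273]
tcp_rot: [180.0, 0.0, 88.3]
wrist_force: [-0.5, 0.2, -5.5]
opening: 0.0221
grasp_force: 78.8
```

```bash
python3 t.py;python3 t.py|grep mean
```

```text
11.75 [ 0.478  -0.028   0.0273] [179.99   0.    88.28] F [-0.5   0.18 -5.46] T [ 0.061  0.039 -0.007] 0.0221 78.81777048110962
mean F [-0.255 -0.209 -5.78 ] T [-0.0169  0.0166  0.0038] sd [0.0158 0.0383 0.0401]
[(np.float64(-0.118), np.float64(0.0479)), (np.float64(-0.158), np.float64(0.0481)), (np.float64(-0.198), np.float64(0.0478)), (np.float64(-0.258), np.float64(0.0332))]
-1 646 y -0.326 -0.093 dz/dy(deg) 3.88 z 0.0465
[(np.float64(0.062), np.float64(0.0482)), (np.float64(0.102), np.float64(0.0487)), (np.float64(0.142), np.float64(0.0478)), (np.float64(0.172), np.float64(0.0496))]
1 472 y 0.066 0.164 dz/dy(deg) 0.1 z 0.0481
mean F [ 0.051  0.062 -5.63 ] T [ 0.0114 -0.0132 -0.0143] sd [0.0166 0.0321 0.0173]
```

>>> play_rows(targets=[{"grip": 255,"linear": [0,0,1],"delta_rot": [0,0,0]},{"grip": 255,"linear": [0,0,2.5],"delta_rot": [0,0,0]},{"grip": 255,"linear": [0,0,4.5],"delta_rot": [0,0,0]},{"grip": 255,"linear": [0,0,6.5],"delta_rot": [0,0,0]},{"grip": 255,"linear": [0,0,8.5],"delta_rot": [0,0,0]},{"grip": 255,"linear": [0,0,10.5],"delta_rot": [0,0,0]},{"grip": 255,"linear": [0,0,12],"delta_rot": [0,0,0]},{"grip": 255,"linear": [0,0,13],"delta_rot": [0,0,0]},{"grip": 255,"linear": [0,0,13],"delta_rot": [0,0,0]}])

```text
time: 13.55
ee_pos: [0.4787, -0.028, 0.159]
tcp_rot: [179.9, 0.0, 88.3]
wrist_force: [1.4, -0.2, -6.0]
opening: 0.0225
grasp_force: 79.2
```

>>> play_rows(targets=[{"grip": 255,"linear": [0.8,0.5,0],"delta_rot": [0,0,0]},{"grip": 255,"linear": [2.4,1.6,0],"delta_rot": [0,0,0]},{"grip": 255,"linear": [4.5,3,0],"delta_rot": [0,0,0]},{"grip": 255,"linear": [6.9,4.6,0],"delta_rot": [0,0,0]},{"grip": 255,"linear": [9.3,6.2,0],"delta_rot": [0,0,0]},{"grip": 255,"linear": [11.6,7.8,0],"delta_rot": [0,0,0]},{"grip": 255,"linear": [13.7,9.2,0],"delta_rot": [0,0,0]},{"grip": 255,"linear": [15,10,0],"delta_rot": [0,0,0]},{"grip": 255,"linear": [15.4,10.35,0],"delta_rot": [0,0,0]},{"grip": 255,"linear": [15.4,10.35,0],"delta_rot": [0,0,0]}])

```text
time: 14.55
ee_pos: [0.632, 0.0761, 0.1556]
tcp_rot: [-179.9, 0.0, 88.3]
wrist_force: [-0.9, 0.3, -5.8]
opening: 0.0224
grasp_force: 79.5
```

>>> play_rows(targets=[{"grip": 255,"linear": [0,0,-0.8],"delta_rot": [0,0,0]},{"grip": 255,"linear": [0,0,-1.8],"delta_rot": [0,0,0]},{"grip": 255,"linear": [0,0,-2.8],"delta_rot": [0,0,0]},{"grip": 255,"linear": [0,0,-3.5],"delta_rot": [0,0,0]},{"grip": 255,"linear": [0,0,-4],"delta_rot": [0,0,0]},{"grip": 255,"linear": [0,0,-4],"delta_rot": [0,0,0]},{"grip": 255,"linear": [0,0,-4],"delta_rot": [0,0,0]}])

```text
time: 15.25
ee_pos: [0.632, 0.0755, 0.1175]
tcp_rot: [180.0, -0.0, 88.3]
wrist_force: [0.0, 0.0, -5.5]
opening: 0.022
grasp_force: 79.6
```

```bash
python3 t.py; ls pics
```

```text
15.25 [0.632  0.0755 0.1175] [179.99  -0.    88.28] F [ 0.02  0.02 -5.48] T [ 0.018  0.027 -0.015] 0.022 79.64464545249939
mean F [ 0.108  0.366 -5.819] T [0.0037 0.02   0.0059] sd [0.038  0.0175 0.0275]
[(np.float64(-0.014), np.float64(0.1379)), (np.float64(-0.054), np.float64(0.138)), (np.float64(-0.094), np.float64(0.1376))]
-1 617 y -0.094 0.015 dz/dy(deg) -0.2 z 0.1379
[(np.float64(0.206), np.float64(0.1382)), (np.float64(0.246), np.float64(0.1385)), (np.float64(0.276), np.float64(0.1381))]
1 338 y 0.202 0.268 dz/dy(deg) 0.07 z 0.1384
crop1.png
s05.75.png
s07.00.png
s08.85.png
s09.30.png
s11.75.png
s12.20.png
s15.25.png
scene1.png
top1.png
```

>>> play_rows(targets=[{"grip": 255,"linear": [0,0,-0.3],"delta_rot": [0,0,0]},{"grip": 255,"linear": [0,0,-0.6],"delta_rot": [0,0,0]},{"grip": 255,"linear": [0,0,-0.8],"delta_rot": [0,0,0]},{"grip": 255,"linear": [0,0,-0.95],"delta_rot": [0,0,0]},{"grip": 255,"linear": [0,0,-1.1],"delta_rot": [0,0,0]},{"grip": 255,"linear": [0,0,-1.2],"delta_rot": [0,0,0]},{"grip": 255,"linear": [0,0,-1.2],"delta_rot": [0,0,0]},{"grip": 255,"linear": [0,0,-1.2],"delta_rot": [0,0,0]}])

```text
time: 16.5
ee_pos: [0.632, 0.0755, 0.1056]
tcp_rot: [180.0, -0.0, 88.3]
wrist_force: [-2.1, -0.2, -2.3]
opening: 0.0222
grasp_force: 79.9
```

```bash
python3 t.py; ls pics|tail -4
```

```text
16.5 [0.632  0.0755 0.1056] [179.98  -0.    88.28] F [-2.11 -0.15 -2.33] T [-0.053  0.494  0.028] 0.0222 79.93165612220764
mean F [-2.244 -0.55  -1.279] T [-0.0527  0.4644  0.0146] sd [0.0361 0.0208 0.0247]
[(np.float64(-0.014), np.float64(0.1259)), (np.float64(-0.054), np.float64(0.1258)), (np.float64(-0.094), np.float64(0.1259))]
-1 596 y -0.094 0.015 dz/dy(deg) -0.03 z 0.126
[(np.float64(0.206), np.float64(0.1264)), (np.float64(0.246), np.float64(0.1264)), (np.float64(0.276), np.float64(0.1274))]
1 329 y 0.202 0.268 dz/dy(deg) 0.45 z 0.1264
s15.25.png
s16.50.png
scene1.png
top1.png
```

View pics/s15.25.png

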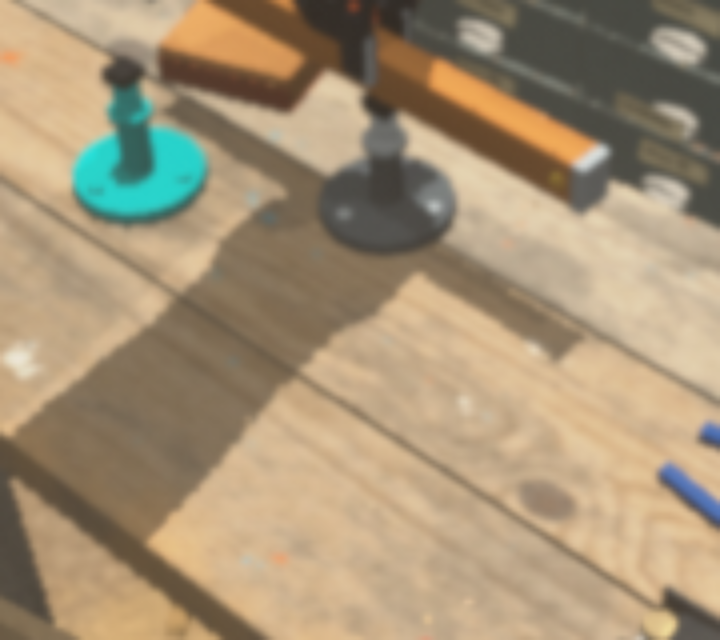

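The side load on the tool (Fx -2.2 N) looks like rubber friction, so I'll ease it off and sink a little further before opening.

>>> play_rows(targets=[{"grip": 255,"linear": [-0.05,0,0],"delta_rot": [0,0,0]},{"grip": 255,"linear": [-0.05,0,-0.05],"delta_rot": [0,0,0]},{"grip": 255,"linear": [-0.05,0,-0.05],"delta_rot": [0,0,0]},{"grip": 255,"linear": [-0.05,0,-0.05],"delta_rot": [0,0,0]}])

```text
time: 17.35
ee_pos: [0.6319, 0.0755, 0.105]
tcp_rot: [179.9, -0.0, 88.3]
wrist_force: [1.3, 0.0, -0.2]
opening: 0.0223
grasp_force: 80.2
```

```bash
python3 t.py
```

```text
17.35 [0.6319 0.0755 0.105 ] [ 1.7994e+02 -1.0000e-02  8.8280e+01] F [ 1.35  0.04 -0.16] T [-0.069 -0.439  0.018] 0.0223 80.16271233558655
mean F [ 2.85  -0.193 -0.248] T [-0.0532 -0.6849  0.0027] sd [0.0307 0.0251 0.0225]
[(np.float64(-0.014), np.float64(0.1257)), (np.float64(-0.054), np.float64(0.1252)), (np.float64(-0.094), np.float64(0.1263))]
-1 602 y -0.094 0.015 dz/dy(deg) 0.11 z 0.1254
[(np.float64(0.206), np.float64(0.1263)), (np.float64(0.246), np.float64(0.1258)), (np.float64(0.276), np.float64(0.126))]
1 334 y 0.202 0.268 dz/dy(deg) 0.57 z 0.1258
```

>>> play_rows(force=20, targets=[{"grip": 255,"linear": [0.03,0,0],"delta_rot": [0,0,0]},{"grip": 255,"linear": [0.03,0,0],"delta_rot": [0,0,0]},{"grip": 255,"linear": [0.03,0,0],"delta_rot": [0,0,0]},{"grip": 170,"linear": [0.03,0,0],"delta_rot": [0,0,0]},{"grip": 150,"linear": [0.03,0,0],"delta_rot": [0,0,0]},{"grip": 130,"linear": [0.03,0,0],"delta_rot": [0,0,0]},{"grip": 120,"linear": [0.03,0,0],"delta_rot": [0,0,0]}])

```text
time: 18.5
ee_pos: [0.6317, 0.0755, 0.1047]
tcp_rot: [-180.0, -0.0, 88.3]
wrist_force: [-1.1, 0.3, 0.2]
opening: 0.0453
grasp_force: 0.0
```

```bash
python3 t.py; ls pics | tail -3
```

```text
18.5 [0.6317 0.0755 0.1047] [-179.98   -0.     88.28] F [-1.08  0.31  0.16] T [0.041 0.014 0.013] 0.0453 0.0
mean F [-0.054  0.37  -0.036] T [-0.0218 -0.0067  0.0099] sd [0.0303 0.0197 0.035 ]
[(np.float64(-0.014), np.float64(0.125)), (np.float64(-0.054), np.float64(0.1251)), (np.float64(-0.094), np.float64(0.1255))]
-1 597 y -0.095 0.015 dz/dy(deg) 0.17 z 0.1251
[(np.float64(0.206), np.float64(0.1256)), (np.float64(0.246), np.float64(0.1254)), (np.float64(0.276), np.float64(0.1255))]
1 332 y 0.202 0.268 dz/dy(deg) -0.12 z 0.1255
s18.50.png
scene1.png
top1.png
```

The bar is free of the fingers and stands level. Next I'll open fully and rise straight up.

>>> play_rows(targets=[{"grip": 90,"linear": [0,0,0],"delta_rot": [0,0,0]},{"grip": 90,"linear": [0,0,0],"delta_rot": [0,0,0]},{"grip": 90,"linear": [0,0,1],"delta_rot": [0,0,0]},{"grip": 90,"linear": [0,0,3],"delta_rot": [0,0,0]},{"grip": 90,"linear": [0,0,5.5],"delta_rot": [0,0,0]},{"grip": 90,"linear": [0,0,8.5],"delta_rot": [0,0,0]},{"grip": 90,"linear": [0,0,11],"delta_rot": [0,0,0]},{"grip": 90,"linear": [0,0,13],"delta_rot": [0,0,0]},{"grip": 90,"linear": [0,0,13],"delta_rot": [0,0,0]}])

```text
time: 19.85
ee_pos: [0.6326, 0.0756, 0.2389]
tcp_rot: [179.7, -0.0, 88.3]
wrist_force: [-0.3, 0.8, -0.6]
opening: 0.0556
grasp_force: 0.0
```

```bash
python3 - <<'E'
from h import *
for i in range(3):
    P=bot.camera("top")
    h,wd=P["range_z"].shape; V,U=np.mgrid[0:h,0:wd]; W=unproj(P,np.c_[U.ravel(),V.ravel()])
    for a,b in((-.1,0.),(.15,.27)):
        m=(abs(W[:,0]-.632)<.03)&(W[:,1]>a)&(W[:,1]<b)&(W[:,2]>.1)&(W[:,2]<.15); k=W[m]
        print(m.sum(),k[:,1].min().round(3),k[:,1].max().round(3),np.median(k[:,2]).round(4),np.degrees(np.arctan(np.polyfit(k[:,1],k[:,2],1)[0])).round(2))
S=bot.camera("scene"); save(S,"final.png",(160,150,460,370),2.5)
E
```

```text
550 -0.094 -0.0 0.1251 0.2
178 0.236 0.268 0.1254 -0.98
551 -0.094 -0.0 0.125 -0.38
178 0.235 0.268 0.1257 -0.0
549 -0.094 -0.0 0.1249 -0.27
181 0.236 0.268 0.1251 -1.35
```

View pics/final.png

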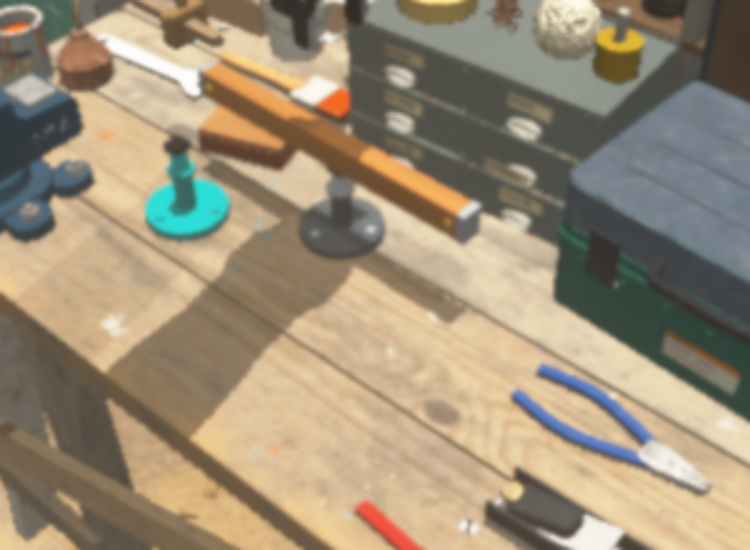

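The picture shows the bar level on the dark post (crop 340,200), from end (205,75) to end (470,220), with both ends free and the other tools where they were.

```bash
python3 -c "
from workcell import bot
print(bot.job_done())"
```

```text
the job is handed in; nothing more can be done
None
```

The bar now rests level by itself on the dark steel post's pad, both ends free; trial lifts put its balance point about 12 mm right of the middle, the other tools were not moved, and the job is handed in at about 20 s.

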